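Clamp a stand foot with a ratchet bench clamp

ROBOT

A 6-joint arm with a two-finger parallel gripper is mounted at the origin on the work surface. World frame = base frame: x ahead of the robot, y to its left, z up, the work surface at z = 0. Lengths are in m, angles in rad, forces in N, time in s.
With the tool pointing down it reaches from about 0.3 to 0.875 m from the base axis. Payload 6.4 kg.
Tool frame: the origin (TCP) lies between the finger pads; the fingertips stand 19 mm ahead of it and the grasp point (between the pads) is the TCP (ctrl.tips_ahead is the z of the fingertips in the tool frame, in m); z points along the fingers, y is the line along which they close (so a half turn about z gives the same grasp; the last joint's range is limited). The gripper opens to 85 mm and grips with 20 to 120 N. Pads are 22 mm wide; open, the fingers measure 114 mm over their backs; the gripper's body (76 mm by 85 mm) begins 54 mm behind the grasp point. The pads swing forward as they close: fully open they stand 13 mm farther back than shut.
Start: joints at [1.047, 0.181, 1.607, -0, 1.354, -0.206], TCP at [0.18, 0.546, 0.25] pointing down, gripper open.
Joint ranges: [-2.99, 2.99], [-0.89, 2.07], [0.3, 2.58], [-1.14, 4.28], [0, 2.63], [-3.12, 3.12]. Speed limits (rad/s): [2.57, 2.57, 3.01, 3.14, 3.14, 3.14].

INTERFACE

Orientations are given as a unit quaternion [w, x, y, z].
In Python, from bench import readout, vision, ctrl gives the robot as it stands.
- The arm moves only by the tool play_rows, never from a script. Its arguments are lists of equal length, an entry for each row: "xyz": the shift along the tool's x, y, z in mm, a list of three; "rot": the turn, a rotation vector about the tool's x, y, z in rad, a list of three; "grip": the opening, from 0 (shut) to 1 (fully open). In form: {"xyz": [[x, y, z], ...], "rot": [[rx, ry, rz], ...], "grip": [grip, ...]}. A call has exactly 10 rows; each row is the pose to reach, as a shift and turn from the pose commanded when the call began, along the tool's axes at that moment; what a row does not reach only later rows make up. A row lasts 1/8 s, in which the tool goes at most 62.5 mm and 10.7 degrees, less where a joint would pass 70% of its speed; a pose out of reach is approached as far as the arm can. A call with a gripper value outside its range is refused whole. The fingers move at their own pace and stop on an object; the grip force is fixed at half the most. Time passes only in rows, so rows that repeat a pose let the fingers close, or fill a call up. It gives the time, the measured TCP pose, the force, the opening and the grip force at its end, in the units of the state.
- readout.get_obs(): the state, without advancing time (a new reading comes with each control period).
- vision.camera(name): name is "scene" or "top" or "wrist"; returns a dict with "color" (480x640x3 uint8, red, green, blue), "depth" (480x640 float32, m along the optical axis (not along the pixel's ray), 0 where there is no reading), "camera_matrix" (3x3 intrinsics, pixels), "extrinsics" (4x4, takes a point from camera to world coordinates); the wrist camera has in their place "hand_eye" (4x4, takes a point from camera to tool coordinates, whose origin is the TCP and whose axes are the flange's). Camera axes: x right, y down, z forward; pixel columns grow to the right and rows downward; lengths in m; the calibration is good to about 2 mm. The wrist camera is an equidistant fisheye: a pixel r from the principal point sees the ray r / f radians off the axis. A picture is of the moment at which its call begins: read the wrist's pose just before it.
- ctrl.hand_in(): hands the job in; it is judged then, once.
The state is a dict: "time_s": time; "q": joint angles; "dq": joint speeds; "joint_efforts": joint torques, N m; "eef_pos": TCP position; "eef_rot": TCP orientation; "wrist_force": force on the tool from outside, world axes, zero at the start; "torque": the same for the moment, N m; "opening": opening from 0.0 (shut) to 1.0 (fully open); "grasp_force": force on a finger pad.
Only numpy, scipy, OpenCV 4.12 (cv2) and the standard library are available. Lean on these libraries where they do the work, as an engineer would, in place of code of your own. Each camera call takes 0.05 s, during which the arm holds its last target. There are 200 camera calls.

TASK

Slide the support-stand foot under the bench clamp, all the way along the guide channel until it rests against the end stop, without ramming it. Then work the clamp's ratchet lever back and forth until the pad holds the foot firmly, but stop when it is firm: do not over-tighten. Let go and leave the rest of the bench as it is.

Things in the scene. Friction and masses are not known exactly. Their poses are not given: they have to be found in the camera images.
- clamp: Grey bench clamp fixed to the bench. Origin on the bench on the vertical screw axis; x points to its column (away from the robot), y along the channel, z up. Head plate y -44 to 44, x -48 to 82, z 50 to 72 mm; rear upright (x 52 to 82) up to z 117; two 10 mm pegs at x -37, y +-36, up to z 108, stop the lever on both sides.
- dock: Low steel guide channel of the clamp, same origin and axes as clamp. Two rails 12 mm high along y, 77 mm apart inside, open at the +y end where they flare outward (y 40 to 70, widening to about 100 mm). An end stop closes it, its face at y -45 mm.
- foot: Loose aluminium stand foot: flat plate 70 (x) x 150 (y) x 12 mm on the bench, about 0.6 kg, square post near its +y end. Origin under the plate's centre; its -y end goes into the channel first. Fully home, its origin is at x 0, y +30 mm in the clamp's frame with axes parallel. It starts outside the channel's open end, roughly in line.
- post (a point): Point on the foot's square upright post (16 x 16 mm, faces along the foot's x and y, top at 85 mm above the bench), 15 mm below its top: a good grasp point. It lies at (0, 65, 70) mm in the foot's frame.
- pad: Round rubber-faced clamp pad, 28 mm across, under the clamp's head on the screw axis. Origin in its lower face, which starts about 3 to 6 mm above the top of the foot's plate (12 mm above the bench). It goes down 3 mm per radian of screw turn.
- lever (a joint): Ratchet lever angle in rad. 0: lever points to the clamp's -x (to the robot). Positive is clockwise from above: the knob goes towards the clamp's +y. Pegs stop it at -0.5 and +0.5. A positive swing turns the screw and tightens; swinging back clicks over the ratchet teeth (0.26 rad apart) and leaves the screw, so up to 0.4 rad of a positive swing may be idle. It stays where it is left.
- knob (a point): Centre of the lever's upright round steel knob: 20 mm across, 40 mm tall (z 106 to 146 mm above the bench), 110 mm from the screw axis; this point is at z 126 mm. The lever arm under it is 18 mm wide, z 96 to 106 mm. Turns about the screw axis with the lever.
- microscope: White student microscope, 120 mm across the foot, about 290 mm tall, to one side. Leave alone.
- beaker: Clear plastic beaker, 72 mm across, 90 mm tall. Leave alone.
- bottle: White bottle, 56 mm across, 130 mm tall. Leave alone.
- jar: Amber jar, 60 mm across, 70 mm tall. Leave alone.
- screw_top (a point): Centre of the lever's round hub cover (88 mm across, z 96 to 106 mm), on the screw axis, 106 mm up. While the pad is free the screw runs with 1 to 2.5 N of push at the knob, across the lever; once the pad bears on the foot this rises by about 2 N per 0.1 rad: 4 to 6 N is firm, over 8 N over-tightens. Swinging back takes about 1 N or less. The pad keeps its hold when the lever is let go.

How it is judged:
By the outcome, as a careful person would: the job done as asked, in the order asked, and still so for the second after the job is handed in, with the robot touching nothing.
It also fails if it takes over 69 s, if anything falls off the work surface, if the arm or the gripper's body presses on something with over 40 N, if the wrist force passes 120 N, or if a joint passes its speed limit or range.

## Working session

There is one attempt and no reset: what is moved stays moved. The work goes in short steps, Python scripts to look and compute and a tool call to move; the robot and the scene stay as the last step left them, time stands still between calls to the robot, and variables do not carry over. Pictures are saved under pics/ and viewed, at most 10 in all, crops included, and the job is handed in when it is done.

Besides the shell and the picture viewer there is one more tool, called after "Request:" by a JSON object that holds its "api" and its "payload", one argument or row to a line. play_rows: Moves the arm, as the interface text tells. Its arguments: {"type":"object","properties":{"xyz":{"type":"array","items":{"type":"array","items":{"type":"number"}}},"rot":{"type":"array","items":{"type":"array","items":{"type":"number"}}},"grip":{"type":"array","items":{"type":"number"}}},"required":["xyz","rot","grip"]}

```bash
mkdir -p pics; python3 - <<'E'
from bench import readout, vision, ctrl
import cv2, numpy as np
o=readout.get_obs(); print(o)
for n in ("scene","top"):
    c=vision.camera(n); cv2.imwrite(f"pics/{n}0.png",c["color"][:,:,::-1]); np.savez(f"{n}0.npz",**c)
    print(n,c["camera_matrix"].tolist(),np.round(c["extrinsics"],3).tolist())
E
```

```text
{'time_s': 0.0, 'q': array([ 1.04669125e+00,  1.81595015e-01,  1.60798763e+00,  2.87150872e-05,
        1.35381382e+00, -2.06317728e-01]), 'dq': array([ 0.0009157 ,  0.00094229,  0.00078897,  0.00074219, -0.0007306 ,
        0.00019263]), 'joint_efforts': array([-1.59874271e-03, -4.44873512e+01, -3.51330507e+01, -3.56452847e-04,
        9.13533324e-03, -1.80448126e-05]), 'eef_pos': array([0.17938883, 0.545758  , 0.24936363]), 'eef_rot': array([-3.35205961e-04,  1.58228913e-01,  9.87402045e-01, -8.37416147e-04]), 'wrist_force': array([0.15451855, 0.08706524, 0.44426637]), 'torque': array([0.0182484 , 0.0187272 , 0.06144145]), 'grasp_force': 0.0, 'opening': 1.001873449114761}
scene [[473.1697323087637, 0.0, 320.52472108195605], [0.0, 473.1697323087637, 240.92592239030856], [0.0, 0.0, 1.0]] [[-0.006, 0.634, -0.773, 1.388], [1.0, -0.006, -0.012, 0.013], [-0.012, -0.773, -0.634, 0.808], [0.0, 0.0, 0.0, 1.0]]
top [[559.7055734284116, 0.0, 322.08708934280696], [0.0, 559.7055734284116, 229.36314957972834], [0.0, 0.0, 1.0]] [[0.108, -0.97, 0.22, 0.186], [-0.994, -0.106, 0.019, -0.001], [0.005, -0.221, -0.975, 1.6], [0.0, 0.0, 0.0, 1.0]]
```

View pics/scene0.png

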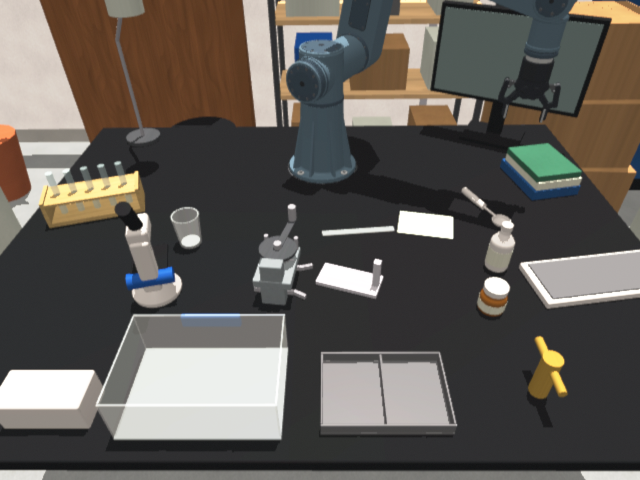

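View pics/top0.png

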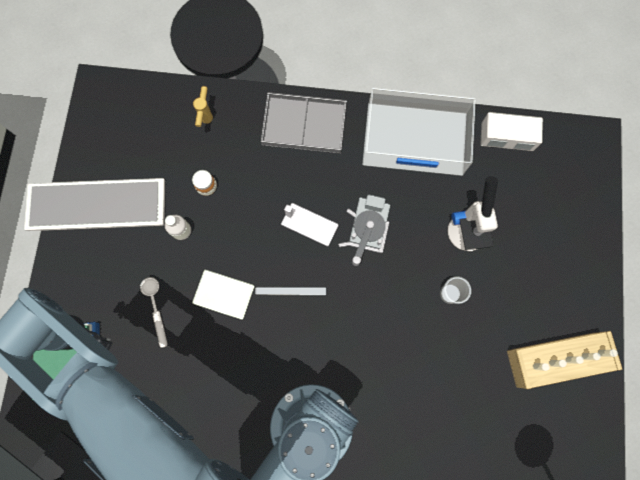

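```bash
cat > h.py <<'E'
import numpy as np, cv2
def cloud(c,T=None):
    K=c["camera_matrix"];T=c["extrinsics"] if T is None else T
    v,u=np.mgrid[0:480,0:640];d=c["depth"]
    P=np.stack([(u-K[0,2])/K[0,0]*d,(v-K[1,2])/K[1,1]*d,d],-1)
    return P@T[:3,:3].T+T[:3,3]
def ray(c,u,v,z):
    K=c["camera_matrix"];T=c["extrinsics"]
    r=T[:3,:3]@[(u-K[0,2])/K[0,0],(v-K[1,2])/K[1,1],1];o=T[:3,3]
    return o+r*(z-o[2])/r[2]
E
python3 - <<'E'
from h import *
for n,(u0,u1,v0,v1) in {"top":(270,400,185,275),"scene":(240,400,195,310)}.items():
    c=np.load(n+"0.npz");P=cloud(c);w=np.zeros((480,640),bool);w[v0:v1,u0:u1]=1
    w&=(c["depth"]>0)
    for nm,a,b in [("table",-.01,.006),("rail/plate",.006,.022),("head",.06,.08),("hub",.098,.112),("post",.07,.09),("upr",.112,.122),("knob",.135,.152)]:
        m=w&(P[...,2]>a)&(P[...,2]<b)
        k,lab,st,ce=cv2.connectedComponentsWithStats(m.astype(np.uint8))
        for i in range(1,k):
            if st[i,4]>(6 if nm!="table" else 2000):
                q=P[lab==i]; r=cv2.minAreaRect((q[:,:2]*1000).astype(np.float32))
                print(n,nm,st[i,4],np.round(ce[i]),"mean",np.round(q.mean(0)*1000),"med z",round(np.median(q[:,2])*1000,1),"rect",np.round(r[0]),np.round(r[1]),round(r[2],1))
    im=cv2.resize(c["color"][v0:v1,u0:u1,::-1],None,fx=5 if n=="scene" else 6,fy=5 if n=="scene" else 6,interpolation=cv2.INTER_CUBIC)
    cv2.imwrite(f"pics/{n}_crop.png",im)
E
```

```text
top table 7954 [330. 231.] mean [546.   5.  -0.] med z 0.2 rect [554.  -8.] [271. 386.] 6.3
top rail/plate 1133 [311. 225.] mean [554.  64.  13.] med z 12.5 rect [556.  67.] [153.  78.] 73.6
top rail/plate 30 [352. 213.] mean [604. -52.  12.] med z 11.8 rect [605. -52.] [30. 10.] 60.8
top rail/plate 130 [379. 242.] mean [ 526. -140.   13.] med z 13.4 rect [ 535. -149.] [ 46. 109.] 55.2
top rail/plate 64 [348. 244.] mean [509. -49.  12.] med z 11.2 rect [508. -51.] [56. 17.] 88.6
top rail/plate 7 [335. 265.] mean [445. -20.   8.] med z 7.3 rect [445. -21.] [10.  7.] 51.1
top head 120 [361. 206.] mean [609. -75.  72.] med z 72.0 rect [602. -81.] [33. 65.] 82.9
top head 99 [385. 212.] mean [ 602. -143.   72.] med z 72.2 rect [ 600. -138.] [29. 52.] 83.1
top head 8 [288. 212.] mean [570. 129.  70.] med z 69.1 rect [569. 128.] [14.  3.] 83.2
top head 78 [355. 238.] mean [517. -66.  71.] med z 71.5 rect [524. -69.] [30. 41.] 81.8
top head 88 [375. 243.] mean [ 507. -123.   71.] med z 71.8 rect [ 507. -127.] [28. 54.] 29.4
top hub 27 [374. 207.] mean [ 601. -109.  106.] med z 106.6 rect [ 6
[... 1967 characters left out ...]
z 105.2 rect [519. -99.] [ 87. 149.] 88.5
scene hub 113 [271. 270.] mean [ 630. -107.  105.] med z 105.1 rect [ 629. -105.] [24. 55.] 18.4
scene post 539 [279. 272.] mean [603. -94.  75.] med z 73.5 rect [ 570. -103.] [ 88. 131.] 82.2
scene post 76 [377. 264.] mean [584. 129.  81.] med z 83.6 rect [581. 129.] [16. 20.] 71.7
scene upr 23 [292. 217.] mean [452. -71. 117.] med z 116.7 rect [452. -73.] [18. 11.] 87.5
scene upr 48 [277. 243.] mean [ 553. -100.  118.] med z 118.2 rect [ 551. -101.] [18. 16.] 4.8
scene upr 242 [271. 263.] mean [ 621. -108.  117.] med z 117.4 rect [ 618. -109.] [50. 33.] 82.4
scene knob 60 [291. 208.] mean [449. -71. 143.] med z 144.7 rect [447. -71.] [17. 18.] 89.9
```

View pics/top_crop.png

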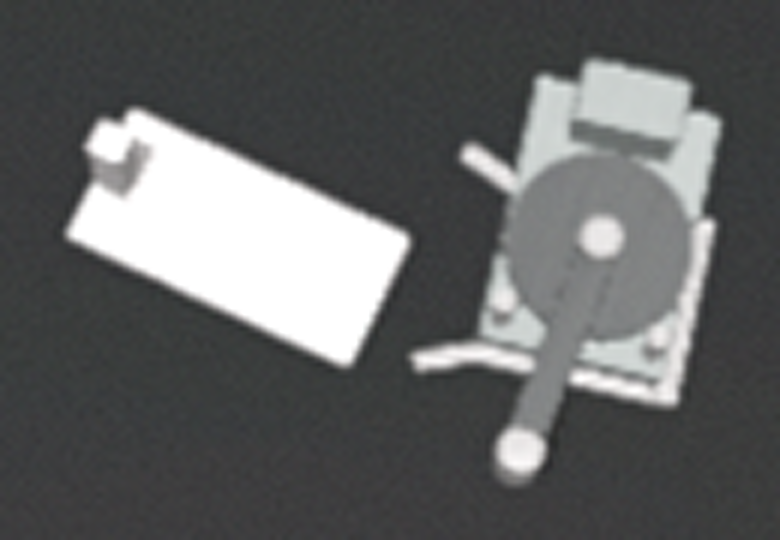

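Request:
{"api": "play_rows", "payload": {
  "xyz": [
    [-51, -27, 5],
    [-102, -54, 10],
    [-153, -82, 15],
    [-204, -109, 20],
    [-255, -136, 25],
    [-306, -163, 30],
    [-357, -190, 35],
    [-408, -218, 40],
    [-459, -245, 45],
    [-510, -272, 49]
  ],
  "rot": [
    [0, 0, 0.158],
    [0, 0, 0.316],
    [0, 0, 0.474],
    [0, 0, 0.632],
    [0, 0, 0.79],
    [0, 0, 0.948],
    [0, 0, 1.106],
    [0, 0, 1.264],
    [0, 0, 1.422],
    [0, 0, 1.58]
  ],
  "grip": [1, 1, 1, 1, 1, 1, 1, 1, 1, 1]
}}

```text
time_s: 1.35
eef_pos: [0.5799, 0.1269, 0.2007]
eef_rot: [-0.0, 0.814, 0.58, -0.0]
wrist_force: [0.9, 0.8, 0.4]
opening: 1.002
grasp_force: 0.0
```

```bash
python3 - <<'E'
from bench import readout, vision
import cv2, numpy as np
o=readout.get_obs(); c=vision.camera("wrist"); cv2.imwrite("pics/w1.png",c["color"][:,:,::-1]); np.savez("w1.npz",pos=o["eef_pos"],rot=o["eef_rot"],**c)
print(o["eef_pos"],o["eef_rot"],o["q"],c["camera_matrix"],np.round(c["hand_eye"],3))
E
```

```text
[0.57994258 0.126899   0.2006797 ] [-2.96223190e-04  8.14355636e-01  5.80366035e-01 -2.75357554e-04] [1.55730051e-02 2.69301040e-01 1.60471498e+00 1.83491842e-04
 1.26836632e+00 3.47958300e-01] [[371.64829954   0.         320.73211191]
 [  0.         371.64829954 237.23492752]
 [  0.           0.           1.        ]] [[ 0.    -0.96  -0.281  0.072]
 [ 1.     0.    -0.     0.   ]
 [ 0.    -0.281  0.96  -0.124]
 [ 0.     0.     0.     1.   ]]
```

View pics/w1.png

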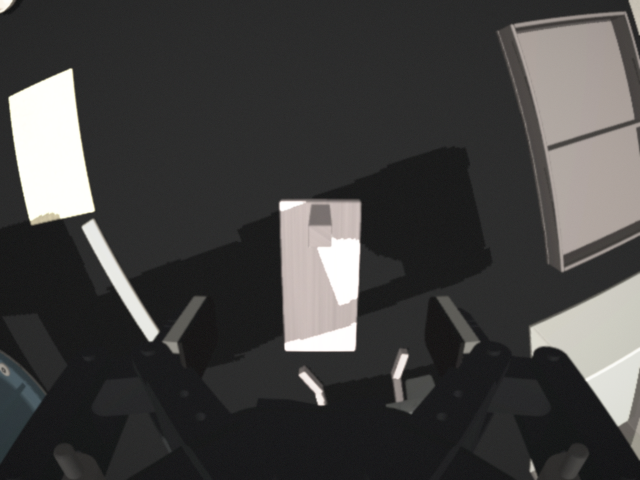

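```bash
cat >> h.py <<'E'
from scipy.spatial.transform import Rotation as Ro
def tool(o):
    q=o["rot"] if "rot" in o else o["eef_rot"]; p=o["pos"] if "pos" in o else o["eef_pos"]
    T=np.eye(4);T[:3,:3]=Ro.from_quat(np.r_[q[1:],q[0]]).as_matrix();T[:3,3]=p;return T
def wray(c,T,u,v,z):
    K=c["camera_matrix"];W=T@c["hand_eye"];a=np.array([u-K[0,2],v-K[1,2]])/K[0,0];r=np.hypot(*a)
    d=W[:3,:3]@np.r_[a/r*np.sin(r),np.cos(r)];return W[:3,3]+d*(z-W[2,3])/d[2]
def clampf(p,o=(.551,-.101),yaw=-.124):
    d=np.asarray(p)[:2]-o;c,s=np.cos(yaw),np.sin(yaw);return np.round(np.array([d[0]*c+d[1]*s,-d[0]*s+d[1]*c])*1000,1)
E
python3 - <<'E'
from h import *
c=np.load("w1.npz");T=tool(c)
print("plate corners",[np.round(wray(c,T,u,v,.012)*1000,1)[:2] for u,v in [(280,201),(361,201),(356,352),(285,351)]])
t=[wray(c,T,u,v,.085)for u,v in [(309,225),(331,225),(331,245),(309,245)]];print("post top",np.round(np.mean(t,0)*1000),np.round(t,3).tolist())
for n,p in [("flareL",(303,370)),("flareR",(404,352))]: print(n,clampf(wray(c,T,*p,.012)))
K=c["camera_matrix"];i=cv2.cvtColor(c["color"],cv2.COLOR_RGB2GRAY)
# post top height from depth
print(c["depth"][235,320],c["depth"][300,320])
W=T@c["hand_eye"]
for u,v in [(320,235),(300,300)]:
    a=np.array([u-K[0,2],v-K[1,2]])/K[0,0];r=np.hypot(*a);d=np.r_[a/r*np.tan(r),1]*c["depth"][v,u];print(W[:3,:3]@d+W[:3,3])
tc=np.load("top0.npz")
for u,v in [(68,238),(348,367),(411,238),(135,107)]: print(np.round(ray(tc,270+(u+.5)/6-.5,185+(v+.5)/6-.5,.012)*1000)[:2])
E
```

```text
plate corners [array([551. , 150.5]), array([616.7, 127.8]), array([567.8, -16.4]), array([500.9,   7.9])]
post top [581. 130.  85.] [[0.576, 0.139, 0.085], [0.59, 0.134, 0.085], [0.585, 0.121, 0.085], [0.571, 0.126, 0.085]]
flareL [-50.9  75.1]
flareR [54.2 74. ]
0.2481569 0.34196696
[0.58071098 0.13060618 0.08611512]
[0.5353983  0.05728141 0.01241441]
[547. 150.]
[498.   8.]
[565. -16.]
[616. 126.]
```

Request:
{"api": "play_rows", "payload": {
  "xyz": [
    [1, 0, 25],
    [2.4, -0.2, 50],
    [2.4, -0.2, 80],
    [2.4, -0.2, 105],
    [2.4, -0.2, 122],
    [2.4, -0.2, 131],
    [2.4, -0.2, 131],
    [2.4, -0.2, 131],
    [2.4, -0.2, 131],
    [2.4, -0.2, 131]
  ],
  "rot": [
    [0, 0, 0],
    [0, 0, 0],
    [0, 0, 0],
    [0, 0, 0],
    [0, 0, 0],
    [0, 0, 0],
    [0, 0, 0],
    [0, 0, 0],
    [0, 0, 0],
    [0, 0, 0]
  ],
  "grip": [1, 1, 1, 1, 1, 1, 0.4, 0, 0, 0]
}}

```text
time_s: 2.65
eef_pos: [0.5804, 0.1308, 0.0711]
eef_rot: [0.001, 0.813, 0.583, 0.001]
wrist_force: [1.4, 0.2, -2.4]
opening: 0.179
grasp_force: 58.4
```

```bash
python3 -c "
from bench import readout
o=readout.get_obs();print(o['eef_pos'],o['eef_rot'],o['wrist_force'],o['torque'],o['opening'],o['grasp_force'])"
```

```text
[0.58042039 0.13079713 0.07112714] [5.36995498e-04 8.12792039e-01 5.82553253e-01 7.21599496e-04] [ 1.36099153  0.24077899 -2.42345893] [ 0.19924002  0.10846567 -0.17101011] 0.17919088816542084 58.43358099460602
```

Request:
{"api": "play_rows", "payload": {
  "xyz": [
    [-1, 0, 0],
    [-2, 0, 0],
    [-3, 0.5, 0],
    [-4, 0.5, 0],
    [-5, 1, 0],
    [-6, 1, 0],
    [-7, 1, 0],
    [-7.5, 1, 0],
    [-7.5, 1, 0],
    [-7.5, 1, 0]
  ],
  "rot": [
    [0, 0, -0.025],
    [0, 0, -0.05],
    [0, 0, -0.075],
    [0, 0, -0.1],
    [0, 0, -0.125],
    [0, 0, -0.15],
    [0, 0, -0.175],
    [0, 0, -0.203],
    [0, 0, -0.203],
    [0, 0, -0.203]
  ],
  "grip": [0, 0, 0, 0, 0, 0, 0, 0, 0, 0]
}}

```text
time_s: 3.9
eef_pos: [0.5776, 0.1236, 0.0711]
eef_rot: [-0.001, 0.749, 0.662, -0.0]
wrist_force: [-5.4, 1.4, 8.6]
opening: 0.171
grasp_force: 60.2
```

```bash
python3 - <<'E'
from bench import readout, vision
from h import *
o=readout.get_obs(); c=vision.camera("wrist"); s=vision.camera("top"); np.savez("w2.npz",pos=o["eef_pos"],rot=o["eef_rot"],**c)
print(o["eef_pos"],o["eef_rot"],o["wrist_force"],o["torque"]);T=tool(o);print("yaw x",np.degrees(np.arctan2(T[1,1],T[0,1])),"post clamp",clampf(o["eef_pos"]))
cv2.imwrite("pics/w2.png",c["color"][150:450,200:460,::-1].repeat(2,0).repeat(2,1))
E
```

```text
[0.5775985 0.1235753 0.0710906] [-5.37023571e-04  7.49260501e-01  6.62275003e-01 -4.83428507e-04] [-5.40142591  1.36426541  8.56264304] [ 0.1244063  0.8220969 -0.2513674]
yaw x -7.0527559305048735 post clamp [ -1.4 226.1]
```

View pics/w2.png

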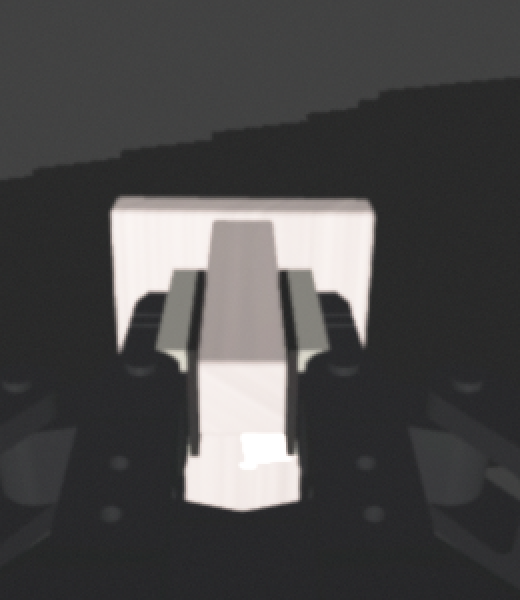

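Request:
{"api": "play_rows", "payload": {
  "xyz": [
    [-3, 1, 0],
    [-8, 2, 0],
    [-14, 2, 0],
    [-20, 2, 0],
    [-26, 2, 0],
    [-32, 2, 0],
    [-38, 2, 0],
    [-44, 2, 0],
    [-50, 2, 0],
    [-55, 2, 0]
  ],
  "rot": [
    [0, 0, 0],
    [0, 0, 0],
    [0, 0, 0],
    [0, 0, 0],
    [0, 0, 0],
    [0, 0, 0],
    [0, 0, 0],
    [0, 0, 0],
    [0, 0, 0],
    [0, 0, 0]
  ],
  "grip": [0, 0, 0, 0, 0, 0, 0, 0, 0, 0]
}}

```text
time_s: 5.25
eef_pos: [0.574, 0.0699, 0.0711]
eef_rot: [-0.0, 0.749, 0.662, 0.001]
wrist_force: [1.2, 8.2, 3.7]
opening: 0.18
grasp_force: 59.4
```

```bash
cat > st.py <<'E'
from bench import readout
from h import *
o=readout.get_obs();T=tool(o);print("t",o["time_s"],"pos",np.round(o["eef_pos"]*1000,1),"F tool",np.round(T[:3,:3].T@o["wrist_force"],1),"M",np.round(T[:3,:3].T@o["torque"],2),"yaw",round(np.degrees(np.arctan2(T[1,1],T[0,1])),2),"clamp",clampf(o["eef_pos"]),"open",round(o["opening"],3))
E
python3 st.py
```

```text
t 5.25 pos [574.   69.9  71.1] F tool [ 8.3  0.2 -3.7] M [0.18 1.06 0.04] yaw -7.04 clamp [  1.7 172.4] open 0.18
```

Request:
{"api": "play_rows", "payload": {
  "xyz": [
    [-5, -0.5, 0],
    [-11, -0.5, 0],
    [-17, -0.5, 0],
    [-23, -0.5, 0],
    [-29, -0.5, 0],
    [-35, -0.5, 0],
    [-41, -0.5, 0],
    [-47, -0.5, 0],
    [-53, -0.5, 0],
    [-58, -0.5, 0]
  ],
  "rot": [
    [0, 0, 0],
    [0, 0, 0],
    [0, 0, 0],
    [0, 0, 0],
    [0, 0, 0],
    [0, 0, 0],
    [0, 0, 0],
    [0, 0, 0],
    [0, 0, 0],
    [0, 0, 0]
  ],
  "grip": [0, 0, 0, 0, 0, 0, 0, 0, 0, 0]
}}

```text
time_s: 6.5
eef_pos: [0.5663, 0.0124, 0.0711]
eef_rot: [-0.0, 0.749, 0.662, 0.001]
wrist_force: [1.6, 8.7, 4.7]
opening: 0.174
grasp_force: 59.6
```

```bash
python3 st.py
```

```text
t 6.5 pos [566.3  12.4  71.1] F tool [ 8.9  0.5 -4.7] M [0.12 1.14 0.06] yaw -7.04 clamp [  1.2 114.5] open 0.174
```

Request:
{"api": "play_rows", "payload": {
  "xyz": [
    [-3, 0, 0],
    [-6, 0, 0],
    [-8, 0, 0],
    [-10, 0, 0],
    [-11, 0, 0],
    [-12, 0, 0],
    [-13, 0, 0],
    [-13.6, 0, 0],
    [-14.2, 0, 0],
    [-14.8, 0, 0]
  ],
  "rot": [
    [0, 0, 0],
    [0, 0, 0],
    [0, 0, 0],
    [0, 0, 0],
    [0, 0, 0],
    [0, 0, 0],
    [0, 0, 0],
    [0, 0, 0],
    [0, 0, 0],
    [0, 0, 0]
  ],
  "grip": [0, 0, 0, 0, 0, 0, 0, 0, 0, 0]
}}

```text
time_s: 7.75
eef_pos: [0.5645, -0.002, 0.0711]
eef_rot: [-0.0, 0.749, 0.662, 0.001]
wrist_force: [0.8, 8.9, 5.2]
opening: 0.172
grasp_force: 59.6
```

```bash
python3 st.py
```

```text
t 7.75 pos [564.5  -2.   71.1] F tool [ 9.  -0.3 -5.2] M [0.17 1.14 0.02] yaw -7.03 clamp [ 1.2 99.9] open 0.172
```

Request:
{"api": "play_rows", "payload": {
  "xyz": [
    [-0.3, 0, 0],
    [-0.6, 0, 0],
    [-0.9, 0, 0],
    [-1.2, 0, 0],
    [-1.5, 0, 0],
    [-1.8, 0, 0],
    [-2.1, 0, 0],
    [-2.4, 0, 0],
    [-2.7, 0, 0],
    [-3, 0, 0]
  ],
  "rot": [
    [0, 0, 0],
    [0, 0, 0],
    [0, 0, 0],
    [0, 0, 0],
    [0, 0, 0],
    [0, 0, 0],
    [0, 0, 0],
    [0, 0, 0],
    [0, 0, 0],
    [0, 0, 0]
  ],
  "grip": [0, 0, 0, 0, 0, 0, 0, 0, 0, 0]
}}

```text
time_s: 9.0
eef_pos: [0.5642, -0.0048, 0.0711]
eef_rot: [-0.0, 0.749, 0.662, 0.001]
wrist_force: [1.1, 10.4, 5.2]
opening: 0.179
grasp_force: 59.7
```

```bash
python3 st.py
```

```text
t 9.0 pos [564.2  -4.8  71.1] F tool [10.4 -0.2 -5.2] M [0.09 1.46 0.07] yaw -7.04 clamp [ 1.2 97.1] open 0.179
```

Request:
{"api": "play_rows", "payload": {
  "xyz": [
    [-0.2, 0, 0],
    [-0.4, 0, 0],
    [-0.6, 0, 0],
    [-0.8, 0, 0],
    [-1.0, 0, 0],
    [-1.2, 0, 0],
    [-1.4, 0, 0],
    [-1.5, 0, 0],
    [-1.5, 0, 0],
    [-1.5, 0, 0]
  ],
  "rot": [
    [0, 0, 0],
    [0, 0, 0],
    [0, 0, 0],
    [0, 0, 0],
    [0, 0, 0],
    [0, 0, 0],
    [0, 0, 0],
    [0, 0, 0],
    [0, 0, 0],
    [0, 0, 0]
  ],
  "grip": [0, 0, 0, 0, 0, 0, 0, 0, 0, 0]
}}

```text
time_s: 10.25
eef_pos: [0.564, -0.0048, 0.0711]
eef_rot: [-0.001, 0.749, 0.662, 0.002]
wrist_force: [1.8, 15.6, 4.8]
opening: 0.174
grasp_force: 59.8
```

```bash
python3 st.py
```

```text
t 10.25 pos [564.   -4.8  71.1] F tool [15.7 -0.2 -4.8] M [0.08 2.08 0.03] yaw -7.02 clamp [ 1. 97.] open 0.174
```

Request:
{"api": "play_rows", "payload": {
  "xyz": [
    [0.7, 0, 0],
    [0.7, 0, 0],
    [0.7, 0, 0],
    [0.7, 0, 0],
    [0.7, 0, 0],
    [0.7, 0, -20],
    [0.7, 0, -50],
    [0.7, 0, -85],
    [0.7, 0, -120],
    [0.7, 0, -140]
  ],
  "rot": [
    [0, 0, 0],
    [0, 0, 0],
    [0, 0, 0],
    [0, 0, 0],
    [0, 0, 0],
    [0, 0, 0],
    [0, 0, 0],
    [0, 0, 0],
    [0, 0, 0],
    [0, 0, 0]
  ],
  "grip": [0, 0, 1, 1, 1, 1, 1, 1, 1, 1]
}}

```text
time_s: 11.5
eef_pos: [0.5642, -0.0079, 0.2124]
eef_rot: [0.001, 0.75, 0.662, 0.001]
wrist_force: [-0.6, 0.4, -0.9]
opening: 1.005
grasp_force: 0.0
```

```bash
python3 st.py; python3 -c "
from bench import readout;print(readout.get_obs()['q'].round(2))"
```

```text
t 11.5 pos [564.2  -7.9 212.4] F tool [ 0.3 -0.6  0.9] M [-0.03  0.03  0.01] yaw -7.12 clamp [ 1.5 94. ] open 1.005
[-0.22  0.19  1.67 -0.    1.27 -0.1 ]
```

Request:
{"api": "play_rows", "payload": {
  "xyz": [
    [-8, -11, 0],
    [-16, -22, 0],
    [-24, -33, 0],
    [-32, -45, 0],
    [-40, -56, 0],
    [-48, -68, 0],
    [-56, -80, 0],
    [-64, -91, 0],
    [-72, -102, 0],
    [-78, -110, 0]
  ],
  "rot": [
    [0, 0, -0.14],
    [0, 0, -0.28],
    [0, 0, -0.42],
    [0, 0, -0.56],
    [0, 0, -0.7],
    [0, 0, -0.85],
    [0, 0, -1.0],
    [0, 0, -1.14],
    [0, 0, -1.28],
    [0, 0, -1.42]
  ],
  "grip": [0.7, 0.7, 0.7, 0.7, 0.7, 0.7, 0.7, 0.7, 0.7, 0.7]
}}

```text
time_s: 12.75
eef_pos: [0.444, -0.0717, 0.2102]
eef_rot: [-0.0, 0.135, 0.991, -0.0]
wrist_force: [-1.0, -0.6, 0.7]
opening: 0.699
grasp_force: 0.0
```

```bash
python3 st.py; python3 - <<'E'
from bench import readout, vision
from h import *
o=readout.get_obs(); c=vision.camera("wrist"); np.savez("w3.npz",pos=o["eef_pos"],rot=o["eef_rot"],**c)
cv2.imwrite("pics/w3.png",c["color"][:,:,::-1])
s=vision.camera("scene");np.savez("scene3.npz",**s);cv2.imwrite("pics/s3.png",cv2.resize(s["color"][190:320,240:400,::-1],None,fx=4,fy=4,interpolation=cv2.INTER_CUBIC))
E
```

```text
t 12.75 pos [444.  -71.7 210.2] F tool [ 0.8 -0.8 -0.7] M [-0.04 -0.01  0.01] yaw 74.49 clamp [-109.8   15.9] open 0.699
```

View pics/w3.png

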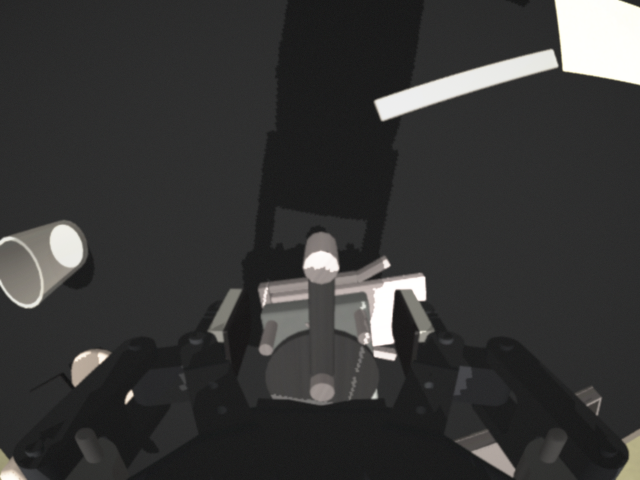

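View pics/s3.png

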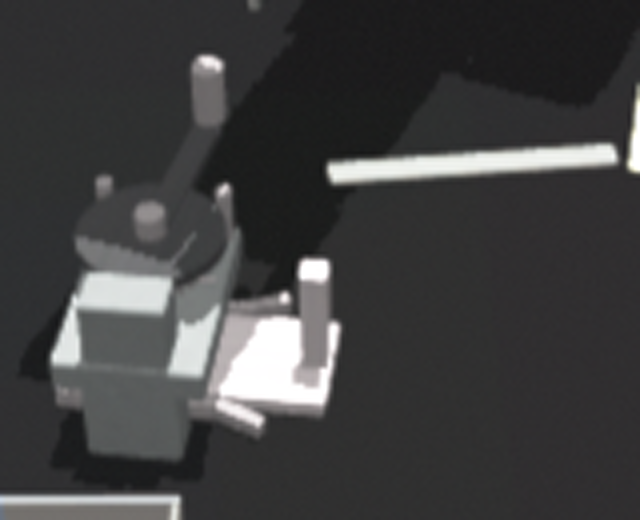

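```bash
python3 - <<'E'
from h import *
c=np.load("w3.npz");T=tool(c)
k=wray(c,T,322,266,.146);b=wray(c,T,321,386,.117);print("knob",k,clampf(k),"boss",b,clampf(b),np.hypot(*(k-b)[:2]))
s=np.load("scene3.npz");P=cloud(s);w=np.zeros((480,640),bool);w[240:300,308:330]=1
m=w&(P[...,2]>.078)&(P[...,2]<.09);q=P[m];print("post top",np.median(q,0),clampf(np.median(q,0)))
w[:]=0;w[255:300,290:330]=1;m=w&(P[...,2]>.008)&(P[...,2]<.016);q=P[m]
cf=np.array([clampf(p) for p in q]);print("plate pts clamp x/y range",np.percentile(cf,[1,99],axis=0))
E
```

```text
knob [ 0.44440041 -0.07041773  0.146     ] [-109.6   17.2] boss [ 0.54655469 -0.09925506  0.117     ] [-4.6  1.2] 0.10614654060469679
post top [ 0.56744907 -0.00623202  0.08523537] [ 4.6 96.1]
plate pts clamp x/y range [[-51.278  35.537]
 [ 55.389 105.3  ]]
```

Request:
{"api": "play_rows", "payload": {
  "xyz": [
    [0, 0, 20],
    [0, 0, 40],
    [0, 0, 60],
    [0, 0, 74],
    [0, 0, 80],
    [0, 0, 80],
    [0, 0, 80],
    [0, 0, 80],
    [0, 0, 80],
    [0, 0, 80]
  ],
  "rot": [
    [0, 0, 0],
    [0, 0, 0],
    [0, 0, 0],
    [0, 0, 0],
    [0, 0, 0],
    [0, 0, 0],
    [0, 0, 0],
    [0, 0, 0],
    [0, 0, 0],
    [0, 0, 0]
  ],
  "grip": [0.7, 0.7, 0.7, 0.7, 0.7, 0.33, 0.33, 0.33, 0.33, 0.33]
}}

```text
time_s: 14.1
eef_pos: [0.4447, -0.0712, 0.1305]
eef_rot: [0.0, 0.137, 0.991, -0.0]
wrist_force: [-0.3, -0.5, 0.2]
opening: 0.326
grasp_force: 0.0
```

```bash
python3 st.py
```

```text
t 14.1 pos [444.7 -71.2 130.5] F tool [ 0.2 -0.6 -0.2] M [ 0.01 -0.05 -0.03] yaw 74.25 clamp [-109.1   16.4] open 0.326
```

Request:
{"api": "play_rows", "payload": {
  "xyz": [
    [0, 3.3, 0],
    [-0.2, 7, 0],
    [-0.6, 11, 0],
    [-1.1, 15.3, 0],
    [-1.8, 19.7, 0],
    [-2.6, 24, 0],
    [-3.4, 27.2, 0],
    [-4.3, 30.6, 0],
    [-5.3, 34, 0],
    [-6, 35.6, 0]
  ],
  "rot": [
    [0, 0, 0.03],
    [0, 0, 0.064],
    [0, 0, 0.1],
    [0, 0, 0.14],
    [0, 0, 0.18],
    [0, 0, 0.22],
    [0, 0, 0.25],
    [0, 0, 0.28],
    [0, 0, 0.31],
    [0, 0, 0.33]
  ],
  "grip": [0.33, 0.33, 0.33, 0.33, 0.33, 0.33, 0.33, 0.33, 0.33, 0.33]
}}

```text
time_s: 15.35
eef_pos: [0.4599, -0.0385, 0.1303]
eef_rot: [-0.0, 0.298, 0.955, -0.0]
wrist_force: [-2.8, -1.9, 1.8]
opening: 0.331
grasp_force: 1.3
```

```bash
cat >>st.py <<'E'
p=clampf(o["eef_pos"]);print("theta",np.arctan2(p[1],-p[0]),"R",np.hypot(*p))
E
python3 st.py
```

```text
t 15.35 pos [459.9 -38.5 130.3] F tool [ 1.3 -3.1 -1.8] M [ 0.4   0.2  -0.01] yaw 55.3 clamp [-98.1  50.8] open 0.331
theta 0.47781670119984393 R 110.47284734268416
```

Request:
{"api": "play_rows", "payload": {
  "xyz": [
    [-0.3, -8.2, 0],
    [-1.7, -19.1, 0],
    [-4.2, -29.8, 0],
    [-7.6, -40.2, 0],
    [-12.2, -50.3, 0],
    [-17.7, -59.8, 0],
    [-24.2, -68.7, 0],
    [-31.5, -77, 0],
    [-40, -85, 0],
    [-48.7, -91.3, 0]
  ],
  "rot": [
    [0, 0, -0.075],
    [0, 0, -0.175],
    [0, 0, -0.275],
    [0, 0, -0.375],
    [0, 0, -0.475],
    [0, 0, -0.575],
    [0, 0, -0.675],
    [0, 0, -0.775],
    [0, 0, -0.88],
    [0, 0, -0.98]
  ],
  "grip": [0.33, 0.33, 0.33, 0.33, 0.33, 0.33, 0.33, 0.33, 0.33, 0.33]
}}

```text
time_s: 16.6
eef_pos: [0.4485, -0.1414, 0.1303]
eef_rot: [0.0, -0.188, 0.982, 0.0]
wrist_force: [0.7, 2.0, -0.6]
opening: 0.331
grasp_force: 0.9
```

```bash
python3 st.py
```

```text
t 16.6 pos [ 448.5 -141.4  130.3] F tool [-1.4  1.6  0.6] M [-0.25 -0.25 -0.02] yaw 111.66 clamp [-96.7 -52.7] open 0.331
theta -0.4989843765985172 R 110.12801641725869
```

Request:
{"api": "play_rows", "payload": {
  "xyz": [
    [-0.3, 8.2, 0],
    [-1.2, 16.4, 0],
    [-2.8, 24.6, 0],
    [-4.9, 32.5, 0],
    [-7.6, 40.2, 0],
    [-11, 48, 0],
    [-14.6, 54.7, 0],
    [-19.2, 62.1, 0],
    [-23.4, 67.8, 0],
    [-25.9, 70.9, 0]
  ],
  "rot": [
    [0, 0, 0.075],
    [0, 0, 0.15],
    [0, 0, 0.225],
    [0, 0, 0.3],
    [0, 0, 0.375],
    [0, 0, 0.45],
    [0, 0, 0.52],
    [0, 0, 0.6],
    [0, 0, 0.665],
    [0, 0, 0.7]
  ],
  "grip": [0.33, 0.33, 0.33, 0.33, 0.33, 0.33, 0.33, 0.33, 0.33, 0.33]
}}

```text
time_s: 17.85
eef_pos: [0.4464, -0.0658, 0.1303]
eef_rot: [-0.0, 0.162, 0.987, -0.0]
wrist_force: [-1.2, -2.2, 0.3]
opening: 0.33
grasp_force: 1.4
```

```bash
python3 st.py
```

```text
t 17.85 pos [446.4 -65.8 130.3] F tool [ 0.5 -2.4 -0.3] M [ 0.43  0.1  -0.  ] yaw 71.31 clamp [-108.2   22. ] open 0.33
theta 0.20059270703806145 R 110.4139483942133
```

Request:
{"api": "play_rows", "payload": {
  "xyz": [
    [0, 3.3, 0],
    [-0.2, 6.6, 0],
    [-0.5, 9.9, 0],
    [-0.8, 13.2, 0],
    [-1.2, 16.4, 0],
    [-1.8, 19.7, 0],
    [-2.4, 22.9, 0],
    [-3.1, 26.2, 0],
    [-4.3, 30.4, 0],
    [-4.3, 30.4, 0]
  ],
  "rot": [
    [0, 0, 0.03],
    [0, 0, 0.06],
    [0, 0, 0.09],
    [0, 0, 0.12],
    [0, 0, 0.15],
    [0, 0, 0.18],
    [0, 0, 0.21],
    [0, 0, 0.24],
    [0, 0, 0.28],
    [0, 0, 0.28]
  ],
  "grip": [0.33, 0.33, 0.33, 0.33, 0.33, 0.33, 0.33, 0.33, 0.33, 0.33]
}}

```text
time_s: 19.1
eef_pos: [0.4601, -0.0381, 0.1302]
eef_rot: [-0.0, 0.298, 0.955, 0.0]
wrist_force: [-3.0, -0.9, 0.4]
opening: 0.333
grasp_force: 0.9
```

```bash
python3 st.py
```

```text
t 19.1 pos [460.1 -38.1 130.2] F tool [ 2.  -2.5 -0.4] M [0.28 0.18 0.04] yaw 55.36 clamp [-97.9  51.2] open 0.333
theta 0.4818642171860972 R 110.4800887038022
```

Request:
{"api": "play_rows", "payload": {
  "xyz": [
    [-0.3, -8.2, 0],
    [-1.7, -19.1, 0],
    [-4.2, -29.8, 0],
    [-7.6, -40.2, 0],
    [-12.2, -50.3, 0],
    [-17.7, -59.8, 0],
    [-24.2, -68.7, 0],
    [-31.5, -77, 0],
    [-40, -85, 0],
    [-48.7, -91.3, 0]
  ],
  "rot": [
    [0, 0, -0.075],
    [0, 0, -0.175],
    [0, 0, -0.275],
    [0, 0, -0.375],
    [0, 0, -0.475],
    [0, 0, -0.575],
    [0, 0, -0.675],
    [0, 0, -0.775],
    [0, 0, -0.88],
    [0, 0, -0.98]
  ],
  "grip": [0.33, 0.33, 0.33, 0.33, 0.33, 0.33, 0.33, 0.33, 0.33, 0.33]
}}

```text
time_s: 20.35
eef_pos: [0.4487, -0.1413, 0.1304]
eef_rot: [0.001, -0.188, 0.982, 0.0]
wrist_force: [-0.1, 2.7, 0.9]
opening: 0.329
grasp_force: 1.0
```

Request:
{"api": "play_rows", "payload": {
  "xyz": [
    [0, 4, 0],
    [-0.3, 8.2, 0],
    [-0.7, 12.1, 0],
    [-1.2, 16.4, 0],
    [-1.9, 20.4, 0],
    [-2.8, 24.6, 0],
    [-3.8, 28.6, 0],
    [-4.9, 32.5, 0],
    [-4.9, 32.5, 0],
    [-4.9, 32.5, 0]
  ],
  "rot": [
    [0, 0, 0.037],
    [0, 0, 0.075],
    [0, 0, 0.11],
    [0, 0, 0.15],
    [0, 0, 0.187],
    [0, 0, 0.225],
    [0, 0, 0.263],
    [0, 0, 0.3],
    [0, 0, 0.3],
    [0, 0, 0.3]
  ],
  "grip": [0.33, 0.33, 0.33, 0.33, 0.33, 0.33, 0.33, 0.33, 0.33, 0.33]
}}

```text
time_s: 21.6
eef_pos: [0.4414, -0.1094, 0.1304]
eef_rot: [0.001, -0.038, 0.999, -0.0]
wrist_force: [0.5, -1.4, -0.7]
opening: 0.331
grasp_force: 0.8
```

```bash
python3 st.py
```

```text
t 21.6 pos [ 441.4 -109.4  130.4] F tool [-0.4 -1.4  0.7] M [ 0.25 -0.15 -0.03] yaw 94.36 clamp [-107.8  -21.9] open 0.331
theta -0.20042639385705216 R 110.00204543552815
```

Request:
{"api": "play_rows", "payload": {
  "xyz": [
    [0, 2.5, 0],
    [0, 5, 0],
    [-0.2, 7.7, 0],
    [-0.5, 9.9, 0],
    [-0.7, 12.1, 0],
    [-1, 14.3, 0],
    [-1.3, 16.5, 0],
    [-1.6, 18.6, 0],
    [-1.6, 18.6, 0],
    [-1.6, 18.6, 0]
  ],
  "rot": [
    [0, 0, 0.023],
    [0, 0, 0.046],
    [0, 0, 0.07],
    [0, 0, 0.09],
    [0, 0, 0.11],
    [0, 0, 0.13],
    [0, 0, 0.15],
    [0, 0, 0.17],
    [0, 0, 0.17],
    [0, 0, 0.17]
  ],
  "grip": [0.33, 0.33, 0.33, 0.33, 0.33, 0.33, 0.33, 0.33, 0.33, 0.33]
}}

```text
time_s: 22.85
eef_pos: [0.4413, -0.0906, 0.1305]
eef_rot: [0.0, 0.047, 0.999, -0.0]
wrist_force: [2.2, -4.2, 0.9]
opening: 0.332
grasp_force: 1.9
```

```bash
python3 st.py
```

```text
t 22.85 pos [441.3 -90.6 130.5] F tool [-2.6 -4.  -0.9] M [ 0.58 -0.41 -0.05] yaw 84.58 clamp [-110.1   -3.2] open 0.332
theta -0.02905630695491837 R 110.14649336224916
```

```bash
cat > av.py <<'E'
from bench import readout, vision
from h import *
F=[];M=[];g=[]
for i in range(6):
    o=readout.get_obs();T=tool(o);R=T[:3,:3].T;F.append(R@o["wrist_force"]);M.append(R@o["torque"]);g.append(o["grasp_force"]);vision.camera("top")
p=clampf(o["eef_pos"]);print(o["time_s"],"F",np.mean(F,0).round(2),"sd",np.std(F,0).round(2),"M",np.mean(M,0).round(2),"g",np.mean(g),"theta",np.arctan2(p[1],-p[0]))
E
python3 av.py
```

```text
23.1 F [-2.51 -3.66 -1.51] sd [0.41 0.61 0.41] M [ 0.59 -0.43 -0.04] g 1.869371123611927 theta -0.029936607264931626
```

Request:
{"api": "play_rows", "payload": {
  "xyz": [
    [0, 1.1, 0],
    [0, 2.2, 0],
    [0, 3.3, 0],
    [-0.1, 4.4, 0],
    [-0.1, 5.5, 0],
    [-0.2, 6.6, 0],
    [-0.3, 7.7, 0],
    [-0.3, 8, 0],
    [-0.3, 8, 0],
    [-0.3, 8, 0]
  ],
  "rot": [
    [0, 0, 0.01],
    [0, 0, 0.02],
    [0, 0, 0.03],
    [0, 0, 0.04],
    [0, 0, 0.05],
    [0, 0, 0.06],
    [0, 0, 0.07],
    [0, 0, 0.073],
    [0, 0, 0.073],
    [0, 0, 0.073]
  ],
  "grip": [0.33, 0.33, 0.33, 0.33, 0.33, 0.33, 0.33, 0.33, 0.33, 0.33]
}}

```text
time_s: 24.4
eef_pos: [0.4422, -0.083, 0.1304]
eef_rot: [0.0, 0.084, 0.996, -0.0]
wrist_force: [2.0, -5.7, 1.9]
opening: 0.33
grasp_force: 2.6
```

```bash
python3 av.py
```

```text
24.65 F [-2.74 -5.32 -1.96] sd [0.52 0.55 0.26] M [ 0.81 -0.46 -0.01] g 2.548851817846298 theta 0.03994241449825608
```

Request:
{"api": "play_rows", "payload": {
  "xyz": [
    [0, -1, 0],
    [0, -2.5, 0],
    [0, -4.5, 0],
    [0, -4.5, 0],
    [0, -4.5, 0],
    [0, -4.5, 0],
    [0, -4.5, -25],
    [0, -4.5, -55],
    [0, -4.5, -85],
    [0, -4.5, -100]
  ],
  "rot": [
    [0, 0, 0],
    [0, 0, 0],
    [0, 0, 0],
    [0, 0, 0],
    [0, 0, 0],
    [0, 0, 0],
    [0, 0, 0],
    [0, 0, 0],
    [0, 0, 0],
    [0, 0, 0]
  ],
  "grip": [0.33, 0.33, 0.33, 0.6, 0.6, 0.6, 0.6, 0.6, 0.6, 0.6]
}}

```text
time_s: 25.95
eef_pos: [0.442, -0.0872, 0.2319]
eef_rot: [0.001, 0.084, 0.996, -0.0]
wrist_force: [0.2, 0.1, -0.1]
opening: 0.6
grasp_force: 0.0
```

```bash
python3 av.py; python3 - <<'E'
from bench import vision
from h import *
s=vision.camera("scene");P=cloud(s);w=np.zeros((480,640),bool);w[240:300,308:330]=1
m=w&(P[...,2]>.078)&(P[...,2]<.09);q=P[m];print("post top",clampf(np.median(q,0)))
cv2.imwrite("pics/s4.png",cv2.resize(s["color"][190:320,240:400,::-1],None,fx=4,fy=4,interpolation=cv2.INTER_CUBIC))
E
```

```text
26.2 F [-0.2  -0.26  0.1 ] sd [0.82 0.26 1.1 ] M [-0.    0.    0.01] g 0.0 theta 0.005400487551174621
post top [ 4.5 96.1]
```

View pics/s4.png

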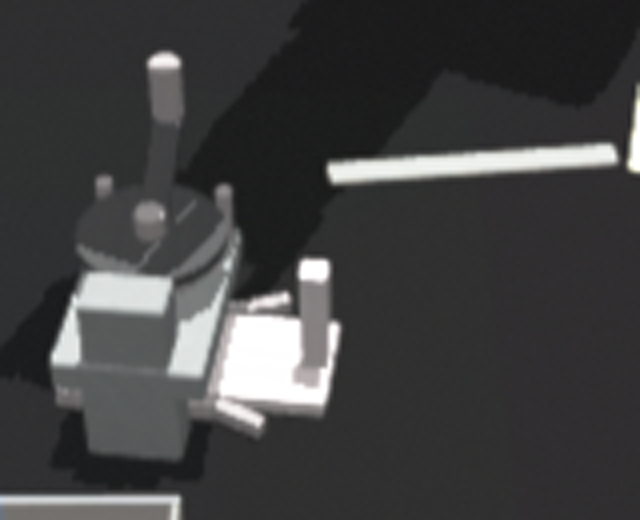

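The picture shows the foot still home, with its post at crop (315,270) unchanged. The lever is near centre with the knob at (165,75), and the gripper is clear. The last push read about 5 N, which is firm.

```bash
python3 -c "
from bench import ctrl;print(ctrl.hand_in())"
```

```text
the job is handed in; nothing more can be done
None
```

The foot rests against the end stop, the clamp is firm at about 5 N of push at the knob (within the 4 to 6 N range), the arm has let go, and the job was handed in at about 26 s; no verdict came back.

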